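# Hook the blue parts bin out from under the dust hood

## Robot

A 7-joint arm with a two-finger parallel gripper is mounted at the origin on the work surface. World frame = base frame: x ahead of the robot, y to its left, z up, the work surface at z = 0. Lengths are in m, angles in degrees, forces in N, time in s.
With the tool pointing down it reaches from about 0.425 to 0.875 m from the base axis. Payload 4.7 kg.
Tool frame: the origin (TCP) lies between the finger pads; the fingertips stand 19 mm ahead of it and the grasp point (between the pads) is the TCP; x points along the fingers, z is the direction in which the jaws open and shut, and the axes are right-handed (so a half turn about x gives the same grasp; the last joint's range is limited). The gripper opens to 87 mm and grips with 3 to 60 N. Pads are 19 mm wide; open, the fingers measure 117 mm over their backs; the gripper's body (75 mm by 190 mm) begins 51 mm behind the grasp point.
Start: joints at [-67.947, 18.392, -4.016, 83.108, 1.295, 78.541, -3.26], TCP at [0.236, 0.606, 0.242] pointing down, gripper open.
Joint ranges: [-163.93, 163.93], [-17.29, 119.83], [-79.2, 71.16], [3.27, 140.29], [-89.18, 269.18], [5.43, 117.66], [-154.24, 154.24]. Speed limits (degrees/s): [147.25, 147.25, 180, 180, 180, 180, 180].

## Interface

Orientations are given as [roll, pitch, yaw] about the fixed x, y, z axes, in that order (R = Rz(yaw) Ry(pitch) Rx(roll)).
In Python, from cell import monitor, read_camera, camera_model, env, regions_of gives the robot as it stands. The module is installed in compiled form; this text tells all that it offers.
- The arm moves only by the tool step_arm, never from a script. Its argument "deltas" is a list of rows, each a list of 5 numbers: the gripper's target within -1 to 1 (fully open at 1, half-way at 0, shut at -1), then the shift along the tool's x, y, z in m, then the turn about the tool's x in degrees. A call has 1 to 12 rows; each row is the pose to reach, as a shift and turn from the pose commanded when the call began, along the tool's axes at that moment; what a row does not reach only later rows make up. A row lasts 1/8 s, in which the tool goes at most 62.5 mm and 10.7 degrees, less where a joint would pass 70% of its speed; a pose out of reach is approached as far as the arm can. A call with a gripper value outside its range is refused whole. The fingers move at their own pace and stop on an object; "newtons" is the grip in N (left out, the last holds). Time passes only in rows, so rows that repeat a pose let the fingers close. It gives the time, the measured TCP pose, the force and the opening at its end, in the units of the state.
- monitor.get_obs(): the state, without advancing time (a new reading comes with each control period).
- read_camera(name): name is "scene" or "top" or "wrist"; returns (picture, depth): 480x640x3 uint8, red, green, blue; 480x640 float32, m along the optical axis (not along the pixel's ray), 0 where there is no reading.
- camera_model(name): a dict with "fx", "fy", "cx", "cy" (pixels), "xyz" and "attitude" of the camera in the world. Camera axes: x right, y down, z forward; pixel columns grow to the right and rows downward; lengths in m; the calibration is good to about 2 mm. A picture is of the moment at which its call begins: read the wrist's pose just before it. camera_model takes no time and is no camera call; for the wrist camera it gives the pose at the moment of the call.
- env.sign_off(): hands the job in, once; it reports no verdict.
Trained networks look in the newest picture that a camera, given by its name, has taken for a name from the list of things; names that differ only in an ending like _2 or _b are one class to them, and where a whole thing is asked for, a point or a joint stands for the part that bears it (a point fixed in the world has none). Each returns a list of dicts, best first, with "p" (0 to 1); they miss things now and then, are a little off and sometimes report something else, mostly with a low value. They report only what shows in the picture. A call takes as long as a camera call. They do not tell look-alikes from the thing itself.
- regions_of(camera, thing): "pixels" (480x640 bool, what is visible of it) and "pixel" ([column, row] in pixels, amid what is visible of it).
The state is a dict: "time_s": time; "qpos": joint angles; "joint_velocities": joint speeds; "effort": joint torques, N m; "tool_pos": TCP position; "tool_rot": TCP orientation; "force": force on the tool from outside, world axes, zero at the start; "wrist_torque": the same for the moment, N m; "grip_width": finger opening in m.
Only numpy, scipy, OpenCV 4.12 (cv2) and the standard library are available. Lean on these libraries where they do the work, as an engineer would, in place of code of your own. Each camera call takes 0.05 s, during which the arm holds its last target. There are 200 camera calls.

## Task

Lift the hook tool off its rest, reach it under the clear dust hood, hook it behind the rear wall of the blue parts bin and draw the bin along its lane until it is fully home against the black stop rail; snug it up there with a firm but gentle, steady pull, kept on for a moment, without yanking or straining anything. Then unhook, leave the bin home, and put the tool back on its rest the way it lay. Touch the bins with the hook tool only, and leave the other bins and everything else on the bench where they are.

Things in the scene. Friction and masses are not known exactly. Their poses are not given: they have to be found in the camera images.
- hook_tool: Loose hook tool, 120 g: orange grip bar 120 x 18 x 24 mm (long, wide, tall), then a 7 mm steel rod on the same axis, its end bent straight down. Origin: centre of the grip bar; +x runs along the rod to the hook, +z up (hook points to -z). The hook's axis is 160 mm ahead of the origin and it ends 45.5 mm below it. Balances about 30 mm ahead of the origin. On the rest its origin is 75 mm above the table.
- hook_tip (a point): Centre of the round end of the hook, 3.5 mm in radius, 160 mm ahead of and 42 mm below the tool's origin.
- rest: Fixed dark steel tool rest: base 130 x 70 x 6 mm, two upright forks (8 mm thick, at x = -42 and +42 mm) with flared prongs up to 88 mm high that carry the grip bar's underside 63 mm above the table. Origin: centre of its underside; +x is the way the hook points; the tool's origin lies above the rest's origin. The bar can be gripped between the forks from above, across y.
- rack: Fixed aluminium bin rack 290 x 336 mm, origin at the centre of its underside, +x points along the lanes away from the stop rail. Floor 4 mm thick; three lanes at y = -108, 0 and +108 mm, each 102 mm wide between 6 mm guides that reach 26 mm above the table. Open at the far end.
- stop_rail: Rigid black stop rail across the rack's near end, top 22 mm above the table. Origin and axes as the rack's; its face to the bins is at x = -137 mm, so a bin that is home has its origin at x = -94.5 mm there. Snug: the bin presses on the rail with 6 N or more for half a second; a steady pull of about 8 N once it is home does this. Over 11 N on the rail, or 18 N of the hook on the bin, is too rough.
- hood: Clear plastic dust hood, a flat sheet over the far part of the rack. Origin and axes as the rack's: it covers x = +10 to +145 mm and all lanes, underside 150 mm and top 154 mm above the table, on four thin posts at its outer corners; open at front and back. It must not be pushed with more than 8 N.
- bin_blue: Blue parts bin holding small transformers, 85 mm long (x), 96 wide; flat rear wall 50 high, its outer face at x = +42.5 mm; front wall 26 high; contents under 24 high. Origin: centre of its underside, 4 mm above the table; +x is its rear, away from the stop rail. Starts partly under the hood, 115 to 145 mm short of home, in any lane (3 mm side play). Weighs 0.33 to 0.83 kg; takes about 1 to 6 N to drag.
- bin_yellow: Yellow bin of the same shape, in another lane, with chips in it; leave it alone. Origin and axes as for the blue bin.
- bin_red: Red bin of the same shape, in the third lane, with plugs in it; leave it alone. Origin and axes as for the blue bin.
- multimeter: Orange hand multimeter lying on the bench, 165 x 80 x 45 mm; leave it alone. Origin: centre of its underside.
- solder_reel: Grey solder reel standing on end, 54 mm across, 48 mm high; leave it alone. Origin: centre of its underside.
- screwdriver: Screwdriver lying on the bench, 170 mm long; leave it alone.
- tip_cleaner: Round tip-cleaner tin with brass wool, 60 mm across, 36 mm high; leave it alone. Origin: centre of its underside.
- controller_board: Small green circuit board on stand-offs, 75 x 55 x 16 mm; leave it alone. Origin: centre of its underside.
Not all that is in view belongs to the job. What is shaped like the bin_blue but green is not meant.

How it is judged (in metres and radians):
On the way, in this order (a step that is already met when the one before it is completed fails the run):
1. The hook hangs behind the blue bin's rear wall, below its rim, while the bin is still far from home (x of hook_tip in the frame of bin_blue between 0.042 and 0.08 m and y of hook_tip in the frame of bin_blue between -0.046 and 0.046 m and z of hook_tip in the frame of bin_blue below 0.045 m and x of bin_blue in the frame of rack above -0.06 m), for 0.1 s.
2. The hook tool, behind the rear wall, holds the blue bin home against the stop rail with 6 N or more for 0.5 s (contact force between bin_blue and stop_rail above 6 N and contact force between hook_tool and bin_blue above 3 N and x of hook_tip in the frame of bin_blue above 0.042 m and x of bin_blue in the frame of rack below -0.092 m), for 0.5 s.
At the end, for the whole second after the job is handed in: The blue bin stands flat in its lane within 2.5 mm of touching the stop rail, and the hook tool lies at rest in both forks of its rest, hook forward and down (centred within 15 mm lengthwise, 6 mm sideways, 5 mm in height) (x of bin_blue in the frame of rack below -0.092 m and angle between the x axis of bin_blue and the x axis of rack, either way round below 0.08 rad and z of bin_blue in the frame of rack below 0.007 m and angle between bin_blue's own z axis and vertical below 0.05 rad and linear speed of each of bin_blue, hook_tool below 0.01 m/s and x of hook_tool in the frame of rest between -0.015 and 0.015 m and y of hook_tool in the frame of rest between -0.006 and 0.006 m and z of hook_tool in the frame of rest between 0.07 and 0.08 m and x of hook_tip in the frame of rest above 0.12 m and angle between hook_tool's own z axis and vertical below 0.12 rad).
It fails at once if the hook tool pulls or presses on the blue bin with more than 18 N, or the bin presses on the stop rail with more than 11 N (contact force between hook_tool and bin_blue above 18 N or contact force between bin_blue and stop_rail above 11 N).
It fails at once if the robot itself touches a bin (contact force between any of the arm, the fingers and bin_blue above 0.5 N or contact force between any of the arm, the fingers and bin_yellow above 0.5 N or contact force between any of the arm, the fingers and bin_red above 0.5 N).
It fails at once if the dust hood is pushed with more than 8 N (contact force between hood and anything else above 8 N).
It fails at once if the blue bin is tipped up (more than 0.3 rad) (angle between bin_blue's own z axis and vertical above 0.3 rad).
It fails at once if another bin is moved more than 8 mm, or another loose thing on the bench more than 20 mm (distance of any of bin_yellow, bin_red from where it was at the start of the episode above 0.008 m or distance of any of multimeter, solder_reel, screwdriver, tip_cleaner, controller_board from where it was at the start of the episode above 0.02 m).
It also fails if it takes over 72 s, if anything falls off the work surface, if the arm or the gripper's body presses on something with over 40 N, if the wrist force passes 120 N, or if a joint passes its speed limit or range.

## Working session

There is one attempt and no reset: what is moved stays moved. The work goes in short steps, Python scripts to look and compute and a tool call to move; the robot and the scene stay as the last step left them, time stands still between calls to the robot, and variables do not carry over. Pictures are saved under pics/ and viewed, about 8 in all and at most 12, crops included, and the job is handed in when it is done.

Besides the shell and the picture viewer there is one more tool, called in YAML: its name, and indented under it one key for each argument. step_arm: Moves the arm, as the interface text tells. Its arguments: {"type":"object","properties":{"deltas":{"type":"array"},"newtons":{"type":"number"}},"required":["deltas"]}

```bash
mkdir -p pics; cat > h.py <<'E'
import numpy as np, cv2
from cell import monitor, read_camera, camera_model, env, regions_of
from scipy.spatial.transform import Rotation as R
def cam(n):
    m=camera_model(n); return m
def rot(m):
    a=np.array(m["attitude"],float)
    return a if a.shape==(3,3) else (R.from_euler('xyz',a,degrees=True).as_matrix() if a.size==3 else None)
def cloud(m,d):
    v,u=np.mgrid[0:480,0:640]
    p=np.stack([(u-m["cx"])/m["fx"]*d,(v-m["cy"])/m["fy"]*d,d],-1)
    return p@rot(m).T+np.array(m["xyz"])
def save(n,p): cv2.imwrite("pics/"+n,p[...,::-1])
E
python3 - <<'E'
from h import *
o=monitor.get_obs(); print(o)
for n in("scene","top"):
    m=camera_model(n);print(n,m)
    p,d=read_camera(n);save(n+"0.png",p);np.savez("/tmp/"+n,p=p,d=d)
    C=cloud(m,d)
    for t in("hook_tool","rest","rack","bin_blue","stop_rail","hood"):
        for r in regions_of(n,t)[:3]:
            k=r["pixels"]&(d>0); 
            if k.sum(): print(t,round(r["p"],2),r["pixel"],k.sum(),np.median(C[k],0).round(3),np.percentile(C[k],2,0).round(3),np.percentile(C[k],98,0).round(3))
E
```

```text
{'time_s': 0.0, 'qpos': array([-67.94767888,  18.43890042,  -4.01476651,  83.17385351,
         1.29353557,  78.54254194,  -3.26168169]), 'joint_velocities': array([ 0.01027992,  0.00134568,  0.0943443 , -0.10840725,  0.00136318,
        0.04064269,  0.10599059]), 'effort': array([-7.60939620e-04, -4.91272616e+01, -4.04452616e-01, -3.12529743e+01,
       -6.39847596e-02,  4.35101381e-02,  1.48189333e-04]), 'tool_pos': array([0.23538308, 0.60532455, 0.24047238]), 'tool_rot': array([-177.59625978,   89.88976696, -108.8415544 ]), 'force': array([ 0.06740173, -0.48090896,  0.5024336 ]), 'wrist_torque': array([ 0.03952209, -0.01589227, -0.01467162]), 'grip_width': 0.08691088397919344}
scene {'fx': 456.2003446037303, 'fy': 456.2003446037303, 'cx': 315.3853088114736, 'cy': 237.49832397216196, 'xyz': array([0.54890426, 0.70954581, 0.79492602]), 'attitude': array([-1.38052985e+02, -3.13890404e-02,  1.73571758e+02])}
hook_tool 0.59 [299.0, 133.4] 589 [ 0.478 -0.311  0.079] [ 0.4   -0.414  0.001] [ 0.617 -0.305  0.09 ]
rest 0.64 [304.2, 151.8] 825 [ 0.462 -0.306  0.008] [ 0.4   -0.349  0.003] [
[... 1063 characters left out ...]
-0.339  0.   ] [ 0.526 -0.284  0.085]
rack 0.6 [318.9, 164.9] 19945 [0.628 0.043 0.151] [ 0.466 -0.118  0.   ] [0.754 0.208 0.157]
rack 0.36 [266.6, 188.5] 1196 [0.62  0.156 0.008] [0.585 0.107 0.003] [0.654 0.199 0.051]
rack 0.33 [159.2, 293.2] 2954 [0.364 0.381 0.041] [0.286 0.334 0.017] [0.444 0.432 0.05 ]
bin_blue 0.62 [359.0, 174.6] 926 [ 0.649 -0.059  0.025] [ 0.626 -0.106  0.004] [ 0.679 -0.011  0.041]
bin_blue 0.57 [295.2, 309.5] 1743 [0.34  0.087 0.021] [ 0.291  0.035 -0.001] [0.392 0.138 0.05 ]
stop_rail 0.69 [317.4, 248.5] 683 [0.469 0.045 0.021] [ 0.45  -0.128  0.   ] [0.49  0.185 0.025]
hood 0.93 [314.9, 136.6] 10580 [0.685 0.054 0.154] [ 0.613 -0.108  0.149] [0.761 0.213 0.158]
```

View pics/top0.png

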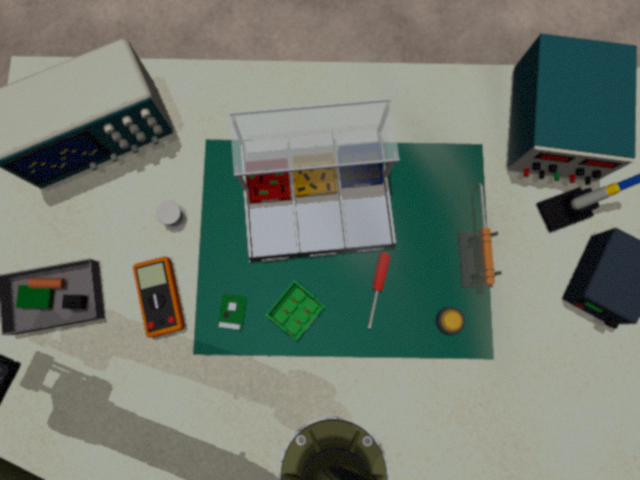

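View pics/scene0.png

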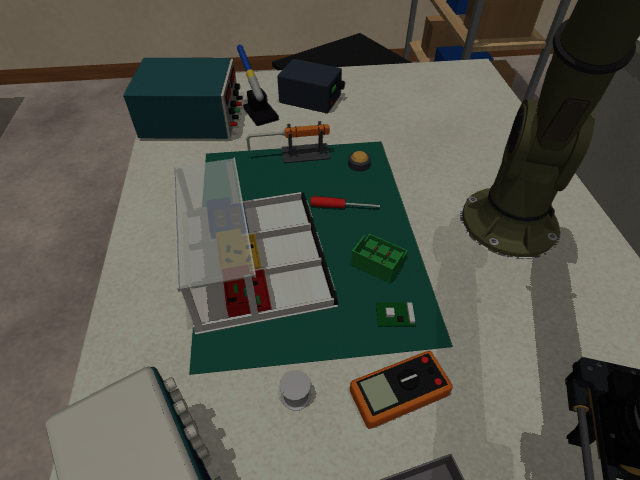

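The blue bin is in the right-hand lane (top camera about (360,172)). The tool lies on its rest at (485,250), and the green look-alike at (295,310) is a decoy. Next I fit the poses.

```bash
python3 - <<'E'
from h import *
for n in("top","scene"):
    z=np.load("/tmp/%s.npz"%n);p,d=z["p"],z["d"];m=camera_model(n);C=cloud(m,d)
    hsv=cv2.cvtColor(p,cv2.COLOR_RGB2HSV);H,S,V=[hsv[...,i].astype(int) for i in range(3)]
    X,Y,Z=C[...,0],C[...,1],C[...,2]
    def box(k,t):
        q=C[k];r=cv2.minAreaRect((q[:,:2]*1000).astype(np.float32))
        c=q[:,:2].mean(0);e=np.linalg.svd(q[:,:2]-c,full_matrices=False)[2][0];a=np.degrees(np.arctan(e[1]/e[0]))
        print(n,t,k.sum(),"rect",np.round(r[0]),np.round(r[1]),round(r[2],1),"mean",q.mean(0).round(4),"axis",a.round(2),"zmax",np.percentile(q[:,2],95).round(3))
    reg=(abs(X-.47)<.2)&(abs(Y+.31)<.06)&(d>0)
    box(reg&(H<20)&(S>150)&(V>80)&(Z>.07),"bar")
    box(reg&(Z>.07)&(X>.545),"rod")
    box(reg&(Z<.012)&(V<75)&(S<100)&(abs(X-.46)<.09),"restbase")
    rr=(X>.42)&(X<.8)&(abs(Y-.05)<.2)&(d>0)
    box(rr&(V<60)&(Z>.012)&(Z<.03)&(X<.52),"rail")
    box(rr&(Z>.145)&(Z<.17),"hood")
    b=rr&(H>105)&(H<130)&(S>60)&(Y<0)
    q=C[b];print(n,"blue",b.sum(),np.percentile(q,[2,50,98],axis=0).round(3).tolist())
    w=b&(Z>.046)&(Z<.065)
    if w.sum()>5: print("blue top",w.sum(),np.percentile(C[w],[5,50,95],axis=0).round(3).tolist())
# colour crop
z=np.load("/tmp/top.npz");save("c1.png",cv2.resize(z["p"][90:290,225:505],None,fx=2.8,fy=2.8,interpolation=cv2.INTER_CUBIC))
print(camera_model("wrist"))
E
```

```text
top bar 369 rect [ 457. -318.] [115.  16.] 1.5 mean [ 0.458  -0.3175  0.0862] axis 1.85 zmax 0.089
top rod 109 rect [ 582. -315.] [74.  8.] 1.0 mean [ 0.5812 -0.3144  0.0772] axis 1.93 zmax 0.08
top restbase 1091 rect [ 467. -308.] [164.  52.] 1.4 mean [ 0.4601 -0.3063  0.0053] axis 2.46 zmax 0.009
top rail 264 rect [469.  28.] [  7. 325.] 6.5 mean [0.466  0.0551 0.021 ] axis -83.69 zmax 0.025
top hood 10469 rect [687.  52.] [138. 337.] 6.3 mean [0.6857 0.0532 0.1541] axis -83.55 zmax 0.157
top blue 348 [[0.626, -0.107, 0.004], [0.651, -0.075, 0.013], [0.68, -0.014, 0.043]]
blue top 7 [[0.654, -0.103, 0.049], [0.664, -0.102, 0.052], [0.669, -0.011, 0.056]]
scene bar 318 rect [ 457. -314.] [117.  21.] 2.6 mean [ 0.4582 -0.3118  0.0832] axis 1.95 zmax 0.09
scene rod 72 rect [ 581. -312.] [70. 11.] 4.5 mean [ 0.5824 -0.3113  0.0775] axis 3.02 zmax 0.081
scene restbase 681 rect [ 461. -323.] [132.  86.] 2.4 mean [ 0.4617 -0.3122  0.0071] axis 1.99 zmax 0.01
scene rail 486 rect [453.  30.] [ 40. 329.] 6.3 mean [0.4665 0.0489 0.0219] axis -83.53 zmax 0.025
scene hood 8641 rect [685.  55.] [135. 340.] 6.6 mean [0.6834 0.0771 0.155 ] axis -83.41 zmax 0.157
scene blue 20 [[0.622, -0.108, 0.018], [0.627, -0.053, 0.03], [0.633, -0.012, 0.033]]
{'fx': 363.0708985797207, 'fy': 363.0708985797207, 'cx': 313.32612024304626, 'cy': 247.66756110301745, 'xyz': array([0.1633896 , 0.63444137, 0.38477662]), 'attitude': array([ 1.63352180e+02, -2.65336606e-02,  6.87247288e+01])}
```

View pics/c1.png

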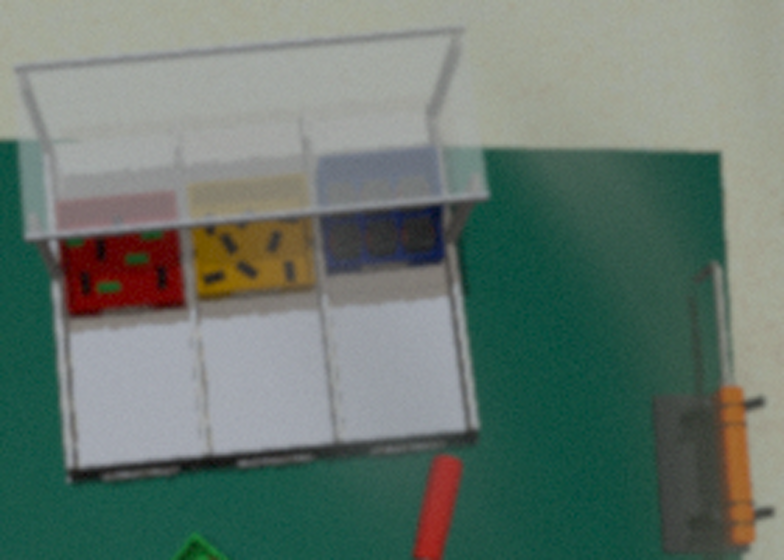

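```bash
cat >> h.py <<'E'
RO=np.array([.609,.045]);RY=6.4
def RM(a): a=np.radians(a); return np.array([[np.cos(a),-np.sin(a)],[np.sin(a),np.cos(a)]])
def rackxy(w): return (np.asarray(w)[...,:2]-RO)@RM(RY)
def torack(x,y): return RO+RM(RY)@np.array([x,y])
def ray(m,u,v,z):
    dr=rot(m)@np.array([(u-m["cx"])/m["fx"],(v-m["cy"])/m["fy"],1]);c=np.array(m["xyz"]);return c+dr*(z-c[2])/dr[2]
def delta(xyz,yawbar):
    """shift in tool axes and turn about x so TCP->xyz and jaw axis perpendicular to yawbar (both options)"""
    o=monitor.get_obs();M=R.from_euler('xyz',o["tool_rot"],degrees=True).as_matrix()
    s=M.T@(np.array(xyz)-o["tool_pos"])
    y=M[:,1];cur=np.degrees(np.arctan2(y[1],y[0]))
    t=[((yawbar+k-cur)*(-1)+180)%360-180 for k in(0,180)] # x down: +turn about x = -yaw
    return s.round(4),np.round(t,2),M.round(3)
E
python3 - <<'E'
from h import *
m=camera_model("top");z=np.load("/tmp/top.npz");p,d=z["p"],z["d"];C=cloud(m,d)
for u,v in((342,145),(378,143.5),(342,187),(380,185)):
    print(u,v,[rackxy(ray(m,u,v,zz)).round(4).tolist() for zz in(.054,.03)])
b=C[(d>0)];r=rackxy(b)
hsv=cv2.cvtColor(p,cv2.COLOR_RGB2HSV)[d>0].astype(int)
k=(hsv[:,0]>105)&(hsv[:,0]<130)&(hsv[:,1]>60)&(abs(r[:,1]+.108)<.055)
print("blue rackx pct",np.percentile(r[k,0],[1,5,10,50,98]).round(4),"y",np.percentile(r[k,1],[2,98]).round(4))
kk=k&(b[:,2]>.02)&(b[:,2]<.034)&(r[:,0]<.03);print("front rim",kk.sum(),np.median(r[kk,0]).round(4),np.percentile(r[kk,0],[5,95]).round(4))
# column profile crop of rows for the blue through hood
for c in(350,360,370): print(c,[tuple(int(x) for x in p[v,c]) for v in range(136,152)])
for nm,(x0,x1,y0,y1) in dict(path1=(.15,.55,.15,.72),rest=(.42,.55,-.45,-.2),rest2=(.38,.6,-.5,-.2)).items():
    w=b[(b[:,0]>x0)&(b[:,0]<x1)&(b[:,1]>y0)&(b[:,1]<y1)];i=w[:,2].argmax();print(nm,w[i].round(3),np.percentile(w[:,2],99).round(3))
w=b[(b[:,2]>.1)&(b[:,0]>.38)&(b[:,0]<.62)&(b[:,1]<-.3)];print("tall",w[:,1].max() if len(w) else None, w[:,0].min() if len(w) else None)
print(delta([.45,.25,.24],1.9)); print(delta([.478,-.317,.2],1.9))
E
```

```text
342 145 [[0.094, -0.0684], [0.1035, -0.0711]]
378 143.5 [[0.0899, -0.15], [0.0993, -0.1545]]
342 187 [[-0.0041, -0.0577], [0.0031, -0.0601]]
380 185 [[-0.0075, -0.1425], [-0.0004, -0.1469]]
blue rackx pct [0.0078 0.0084 0.0091 0.0268 0.0579] y [-0.1555 -0.0621]
front rim 101 0.0103 [0.0079 0.025 ]
350 [(166, 167, 166), (164, 167, 163), (163, 165, 162), (162, 166, 164), (162, 166, 163), (161, 164, 162), (159, 161, 160), (148, 150, 150), (137, 140, 144), (121, 126, 136), (106, 114, 128), (111, 117, 128), (107, 113, 122), (108, 116, 127), (107, 115, 126), (107, 111, 123)]
360 [(163, 167, 165), (164, 165, 166), (163, 163, 163), (167, 170, 168), (162, 167, 165), (159, 161, 160), (147, 152, 150), (135, 139, 142), (120, 126, 136), (109, 116, 128), (110, 117, 128), (105, 111, 121), (103, 109, 120), (103, 112, 123), (108, 113, 125), (107, 114, 126)]
370 [(161, 165, 163), (163, 165, 163), (164, 167, 165), (163, 167, 163), (161, 163, 160), (158, 161, 159), (140, 144, 146), (122, 125, 134), (109, 117, 129), (107, 115, 129), (107, 114, 128), (107, 113, 124), (108, 114, 125), (105, 113, 126), (107, 114, 125), (109, 114, 127)]
path1 [0.177 0.297 0.671] 0.644
rest [ 0.483 -0.315  0.091] 0.088
rest2 [ 0.483 -0.315  0.091] 0.087
tall -0.5518145768481427 0.428521170792997
(array([ 0.0016, -0.3288, -0.2539]), array([156.85, -23.15]), array([[ 0.   , -0.932,  0.362],
       [ 0.   ,  0.362,  0.932],
       [-1.   , -0.   ,  0.   ]]))
(array([ 0.0416, -0.5603, -0.7723]), array([156.85, -23.15]), array([[ 0.   , -0.932,  0.362],
       [ 0.   ,  0.362,  0.932],
       [-1.   , -0.   ,  0.   ]]))
```

step_arm:
  deltas:
    - [1,0,-0.329,-0.254,-23.15]
    - [1,0,-0.329,-0.254,-23.15]
    - [1,0,-0.329,-0.254,-23.15]
    - [1,0,-0.329,-0.254,-23.15]
    - [1,0,-0.329,-0.254,-23.15]
    - [1,0,-0.329,-0.254,-23.15]
    - [1,0,-0.329,-0.254,-23.15]
  newtons: 60

```text
time_s: 1.58
tool_pos: [0.4518, 0.2466, 0.242]
tool_rot: [-86.2, 89.9, 5.5]
force: [0.4, 1.5, 0.2]
grip_width: 0.087
```

```bash
python3 - <<'E'
from h import *
print(delta([.466,-.317,.2],1.9))
E
```

```text
(array([ 0.042 ,  0.0026, -0.5638]), array([179.81,  -0.19]), array([[ 0.001, -1.   , -0.03 ],
       [ 0.   , -0.03 ,  1.   ],
       [-1.   , -0.001,  0.   ]]))
```

step_arm:
  deltas:
    - [1,0.0,0.003,-0.564,-0.2]
    - [1,0.0,0.003,-0.564,-0.2]
    - [1,0.0,0.003,-0.564,-0.2]
    - [1,0.0,0.003,-0.564,-0.2]
    - [1,0.0,0.003,-0.564,-0.2]
    - [1,0.0,0.003,-0.564,-0.2]
    - [1,0.0,0.003,-0.564,-0.2]
    - [1,0.0,0.003,-0.564,-0.2]
    - [1,0.0,0.003,-0.564,-0.2]
    - [1,0.0,0.003,-0.564,-0.2]
    - [1,0.0,0.003,-0.564,-0.2]
    - [1,0.0,0.003,-0.564,-0.2]

```text
time_s: 3.08
tool_pos: [0.4666, -0.312, 0.2415]
tool_rot: [-22.2, 89.9, 70.0]
force: [-0.1, 1.1, 0.5]
grip_width: 0.0869
```

```bash
python3 - <<'E'
from h import *
print(monitor.get_obs()["qpos"].round(1),monitor.get_obs()["force"].round(2))
for n in("wrist","top"):
    m=camera_model(n)
    p,d=read_camera(n);save(n+"2.png",p);C=cloud(m,d)
    hsv=cv2.cvtColor(p,cv2.COLOR_RGB2HSV);H,S,V=[hsv[...,i].astype(int) for i in range(3)]
    X,Y,Z=C[...,0],C[...,1],C[...,2]
    k=(d>0)&(H<20)&(S>130)&(V>70)&(abs(Y+.31)<.05)&(Z>.06)&(Z<.1)&(X>.38)&(X<.54)
    if k.sum()>20:
        q=C[k];r=cv2.minAreaRect((q[:,:2]*1000).astype(np.float32));print(n,"bar",k.sum(),r,q.mean(0).round(4),np.percentile(q[:,2],[5,50,95]).round(4))
        t=k&(Z>np.percentile(q[:,2],50)-.003);q=C[t];r=cv2.minAreaRect((q[:,:2]*1000).astype(np.float32));print(n,"bartop",t.sum(),r)
print(delta([.466,-.317,.075],1.9))
E
```

```text
[ -9.4   9.   45.3  97.4  -6.7  76.3 129.3] [-0.1   1.11  0.53]
wrist bar 2782 ((457.6573791503906, -319.2992858886719), (119.18268585205078, 18.835556030273438), 1.45878267288208) [ 0.4539 -0.3189  0.0864] [0.0841 0.0866 0.088 ]
wrist bartop 2691 ((457.8511962890625, -318.80181884765625), (118.75675964355469, 17.73320198059082), 1.519098162651062)
top bar 239 ((430.7813720703125, -318.675048828125), (63.881893157958984, 18.439363479614258), 4.147073745727539) [ 0.4309 -0.3178  0.0857] [0.0818 0.0857 0.0891]
top bartop 218 ((430.7472839355469, -317.874267578125), (63.776832580566406, 17.746858596801758), 2.754694938659668)
(array([ 0.1667,  0.0009, -0.0049]), array([-179.63,    0.37]), array([[ 0.001, -0.999, -0.04 ],
       [ 0.001, -0.04 ,  0.999],
       [-1.   , -0.001,  0.001]]))
```

View pics/wrist2.png

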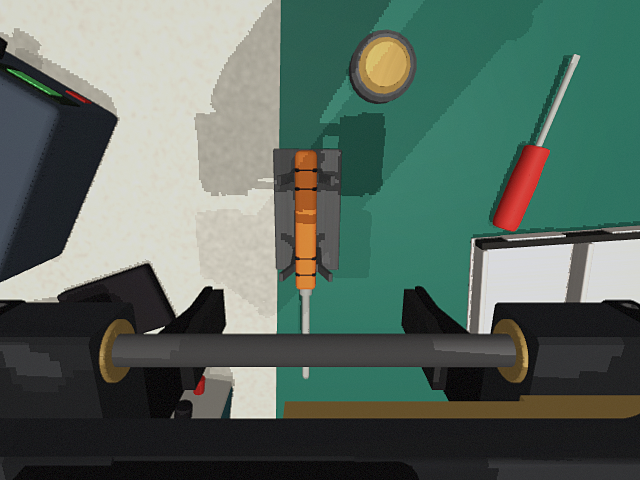

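The wrist view shows the bar at (306,220) lying in both forks with the rod pointing toward the gripper, and the jaws straddle it. The bar is centred at about (0.4577, -0.319).

step_arm:
  deltas:
    - [1,0.04,0,0,0.5]
    - [1,0.08,0,0,0.5]
    - [1,0.08,0,0,0.5]
    - [1,0.08,0,0,0.5]

```text
time_s: 3.68
tool_pos: [0.4668, -0.314, 0.1631]
tool_rot: [-110.7, 89.9, -19.0]
force: [0.5, -0.3, 1.0]
grip_width: 0.0871
```

```bash
python3 - <<'E'
from h import *
print(monitor.get_obs()["joint_velocities"].round(2))
print(delta([.468,-.319,.076],1.7))
E
```

```text
[ 0.11 -0.56  0.35 -1.19 -0.09 -0.26  0.05]
(array([ 0.0871, -0.0009, -0.005 ]), array([ 1.7995e+02, -5.0000e-02]), array([[ 0.002, -1.   , -0.029],
       [-0.001, -0.029,  1.   ],
       [-1.   , -0.002, -0.001]]))
```

step_arm:
  deltas:
    - [1,0.04,-0.001,-0.005,0]
    - [1,0.07,-0.001,-0.005,0]
    - [1,0.086,-0.001,-0.005,0]
    - [1,0.086,-0.001,-0.005,0]
    - [1,0.086,-0.001,-0.005,0]

```text
time_s: 4.3
tool_pos: [0.4681, -0.3196, 0.0772]
tool_rot: [-114.7, 89.8, -23.1]
force: [-0.2, 0.3, -0.1]
grip_width: 0.087
```

```bash
python3 - <<'E'
from h import *
print(delta([.468,-.319,.076],1.7))
E
```

```text
(array([0.0012, 0.0001, 0.0006]), array([ 1.7991e+02, -9.0000e-02]), array([[ 0.002, -1.   , -0.028],
       [-0.001, -0.028,  1.   ],
       [-1.   , -0.002, -0.001]]))
```

Close the jaws.

step_arm:
  deltas:
    - [-1,0.001,0,0,0]
    - [-1,0.001,0,0,0]
    - [-1,0.001,0,0,0]
    - [-1,0.001,0,0,0]
    - [-1,0.001,0,0,0]
    - [-1,0.001,0,0,0]
    - [-1,0.001,0,0,0]
    - [-1,0.001,0,0,0]
  newtons: 50

```text
time_s: 5.3
tool_pos: [0.467, -0.3189, 0.0745]
tool_rot: [12.4, 90.0, 104.0]
force: [0.3, -0.2, -1.0]
grip_width: 0.0171
```

step_arm:
  deltas:
    - [-1,-0.01,0,0,0]
    - [-1,-0.03,0,0,0]
    - [-1,-0.055,0,0,0]
    - [-1,-0.08,0,0,0]
    - [-1,-0.08,0,0,0]
    - [-1,-0.08,0,0,0]

```text
time_s: 6.05
tool_pos: [0.4669, -0.3185, 0.1543]
tool_rot: [0.2, 90.0, 91.8]
force: [-0.3, 0.2, -1.7]
grip_width: 0.0173
```

```bash
python3 - <<'E'
from h import *
o=monitor.get_obs();print(o["force"].round(2),o["wrist_torque"].round(2),o["grip_width"],o["qpos"].round(1))
g=torack(-.195,-.108);print(g,delta([*g,.154],6.4))
E
```

```text
[-0.27  0.24 -1.66] [0.04 0.03 0.06] 0.017348186363749275 [ -7.4  14.3  45.  103.2 -11.   67.  132.6]
[ 0.4272539  -0.08406338] (array([0.0005, 0.033 , 0.2355]), array([175.22,  -4.78]), array([[-0.   , -1.   , -0.028],
       [ 0.001, -0.028,  1.   ],
       [-1.   ,  0.   ,  0.001]]))
```

step_arm:
  deltas:
    - [-1,0,0.005,0.03,-1]
    - [-1,0,0.012,0.08,-2]
    - [-1,0,0.02,0.13,-3]
    - [-1,0,0.026,0.18,-4]
    - [-1,0,0.033,0.22,-4.8]
    - [-1,0,0.033,0.2355,-4.8]
    - [-1,0,0.033,0.2355,-4.8]
    - [-1,0,0.033,0.2355,-4.8]

```text
time_s: 7.05
tool_pos: [0.4272, -0.0854, 0.1541]
tool_rot: [116.9, 89.9, -146.7]
force: [-0.6, -0.3, -1.1]
grip_width: 0.0174
```

```bash
python3 - <<'E'
from h import *
o=monitor.get_obs();print(o["force"].round(2),o["qpos"].round(1))
g=torack(-.195,-.108);print(g,delta([*g,.112],6.4))
m=camera_model("top");p,d=read_camera("top");save("t3.png",p);C=cloud(m,d);Y=C[...,1];X=C[...,0];Z=C[...,2]
m2=camera_model("scene");p2,d2=read_camera("scene");save("s3.png",p2[80:420,120:460].repeat(2,0).repeat(2,1)[:600]);C2=cloud(m2,d2)
for C in(C,C2):
    r=rackxy(C);k=(C[...,2]>.13)&(C[...,2]<.17)&(r[...,0]>-.13)&(r[...,0]<-.03)&(abs(r[...,1]+.108)<.05)
    q=r[k];print(k.sum());
    if k.sum()>5:
        print(np.percentile(q,[2,50,98],axis=0).round(4).tolist(),np.polyfit(q[:,0],q[:,1],1).round(4),np.percentile(C[k][:,2],[5,50,95]).round(4),np.polyfit(q[:,0],C[k][:,2],1).round(3))
E
```

```text
[-0.57 -0.28 -1.12] [-27.   -6.2  33.3 119.4   3.8  65.9 100.9]
[ 0.4272539  -0.08406338] (array([ 0.0421, -0.0003,  0.0013]), array([ 1.7994e+02, -6.0000e-02]), array([[-0.001, -0.994, -0.11 ],
       [-0.001, -0.11 ,  0.994],
       [-1.   ,  0.001, -0.   ]]))
150
[[-0.1287, -0.1126], [-0.0864, -0.109], [-0.0455, -0.1062]] [ 0.0042 -0.1088] [0.1525 0.157  0.1598] [-0.044  0.153]
150
[[-0.128, -0.1101], [-0.0789, -0.1053], [-0.0438, -0.1025]] [ 0.0135 -0.1046] [0.1384 0.1571 0.16  ] [-0.131  0.144]
```

View pics/s3.png

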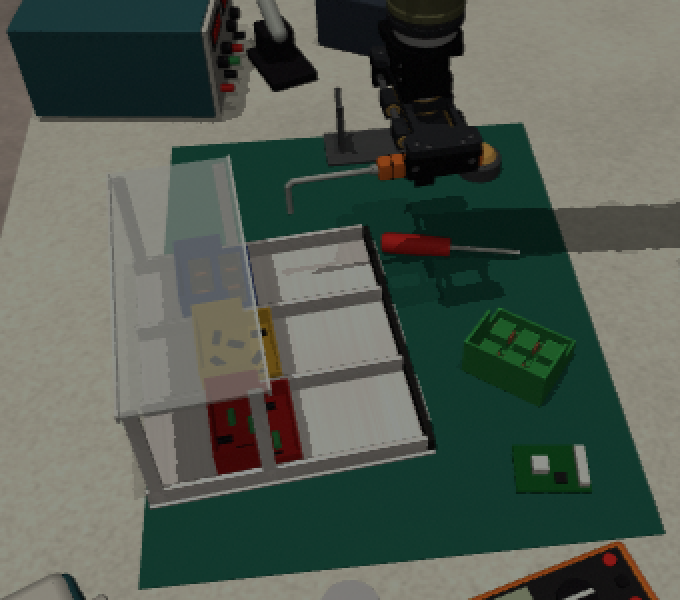

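The arm and tool sit aligned above the lane. The rod is level at (330,180) in the crop, with the hook down at (290,205). Lower, then reach in.

step_arm:
  deltas:
    - [-1,0.02,0,0.001,0]
    - [-1,0.042,0,0.001,0]
    - [-1,0.042,-0.02,0.001,0]
    - [-1,0.042,-0.05,0.001,0]
    - [-1,0.042,-0.08,0.001,0]
    - [-1,0.042,-0.11,0.001,0]
    - [-1,0.042,-0.135,0.001,0]
    - [-1,0.042,-0.153,0.001,0]
    - [-1,0.042,-0.153,0.001,0]
    - [-1,0.042,-0.153,0.001,0]

```text
time_s: 8.4
tool_pos: [0.5786, -0.0672, 0.1122]
tool_rot: [99.1, 89.9, -164.5]
force: [0.3, 0.2, -0.8]
grip_width: 0.0176
```

```bash
python3 - <<'E'
from h import *
o=monitor.get_obs();print(o["force"].round(2),rackxy(o["tool_pos"]).round(4),o["tool_pos"].round(4))
g=torack(-.042,-.108);print(g,delta([*g,.072],6.4))
p,d=read_camera("scene");a=p[150:300,170:330];p2,d2=read_camera("top");b=p2[90:240,300:420]
save("s4.png",cv2.hconcat([cv2.resize(a,(480,450),interpolation=3),cv2.resize(b,(320,400),interpolation=3)[:450]]) if 0 else cv2.resize(cv2.hconcat([a,b[:150]]),None,fx=2.8,fy=2.8,interpolation=cv2.INTER_CUBIC))
E
```

```text
[ 0.27  0.15 -0.79] [-0.0428 -0.1081] [ 0.5786 -0.0672  0.1122]
[ 0.57930039 -0.06700863] (array([ 0.0402, -0.0008,  0.0001]), array([ 1.7994e+02, -6.0000e-02]), array([[-0.001, -0.994, -0.11 ],
       [-0.   , -0.11 ,  0.994],
       [-1.   ,  0.001, -0.   ]]))
```

View pics/s4.png

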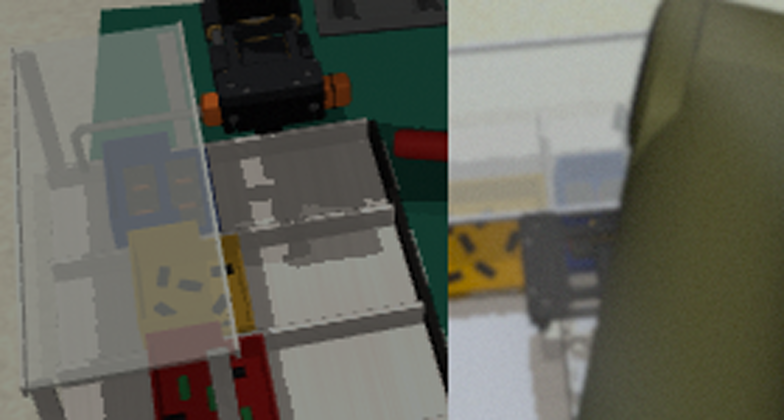

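```bash
python3 - <<'E'
from h import *
m=camera_model("scene")
for t,u,v,z in(("tip",82,167,.07),("tip2",78,160,.07),("rim",105,143,.054),("rim2",117,245,.03),("rimfar",168,133,.054)):
    print(t,rackxy(ray(m,170+u/2.8,150+v/2.8,z)).round(4))
E
```

```text
tip [ 0.1064 -0.1087]
tip2 [ 0.1091 -0.1176]
rim [ 0.088  -0.1506]
rim2 [ 0.089  -0.0548]
rimfar [ 0.0352 -0.1512]
```

The tip is about 107 mm along the rack and the rear wall is at about 89–92 mm, so there is clearance to lower.

step_arm:
  deltas:
    - [-1,0.01,0,0,0]
    - [-1,0.02,0,0,0]
    - [-1,0.03,0,0,0]
    - [-1,0.04,0,0,0]
    - [-1,0.04,0,0,0]
    - [-1,0.04,0,0,0]

```text
time_s: 9.25
tool_pos: [0.5796, -0.0664, 0.0727]
tool_rot: [-119.5, 90.0, -23.1]
force: [0.4, 0.4, -1.9]
grip_width: 0.0174
```

step_arm:
  deltas:
    - [-1,0,0.002,0,0]
    - [-1,0,0.004,0,0]
    - [-1,0,0.006,0,0]
    - [-1,0,0.008,0,0]
    - [-1,0,0.01,0,0]
    - [-1,0,0.012,0,0]
    - [-1,0,0.014,0,0]
    - [-1,0,0.016,0,0]
    - [-1,0,0.018,0,0]
    - [-1,0,0.02,0,0]

```text
time_s: 10.5
tool_pos: [0.5596, -0.0685, 0.0727]
tool_rot: [-87.4, 90.0, 9.0]
force: [1.9, -0.4, -2.4]
grip_width: 0.0174
```

step_arm:
  deltas:
    - [-1,0,0.003,0,0]
    - [-1,0,0.006,0,0]
    - [-1,0,0.009,0,0]
    - [-1,0,0.012,0,0]
    - [-1,0,0.015,0,0]
    - [-1,0,0.018,0,0]
    - [-1,0,0.021,0,0]
    - [-1,0,0.024,0,0]
    - [-1,0,0.027,0,0]
    - [-1,0,0.03,0,0]
    - [-1,0,0.033,0,0]
    - [-1,0,0.036,0,0]

```text
time_s: 12.0
tool_pos: [0.5236, -0.0726, 0.0726]
tool_rot: [-49.2, 90.0, 47.2]
force: [2.5, -0.1, -1.6]
grip_width: 0.0174
```

```bash
python3 - <<'E'
from h import *
o=monitor.get_obs();print(o["force"].round(2),rackxy(o["tool_pos"]).round(4),o["qpos"].round(1))
m=camera_model("scene");p,d=read_camera("scene");C=cloud(m,d)
r=rackxy(C);hsv=cv2.cvtColor(p,cv2.COLOR_RGB2HSV).astype(int)
k=(hsv[...,0]>105)&(hsv[...,0]<130)&(hsv[...,1]>80)&(abs(r[...,1]+.108)<.055)&(d>0)&(C[...,2]<.06)&(abs(r[...,0])<.14)
print(k.sum(),np.percentile(r[k],[1,5,50,95,99],axis=0).round(4).tolist())
E
```

```text
[ 2.46 -0.06 -1.6 ] [-0.098  -0.1074] [-25.7  13.9  34.3 112.3  -9.3  56.5 109.4]
363 [[-0.0384, -0.1542], [-0.0368, -0.1525], [-0.0076, -0.1137], [0.0062, -0.0573], [0.0071, -0.0562]]
```

step_arm:
  deltas:
    - [-1,0,0.004,0,0]
    - [-1,0,0.009,0,0]
    - [-1,0,0.014,0,0]
    - [-1,0,0.02,0,0]
    - [-1,0,0.026,0,0]
    - [-1,0,0.032,0,0]
    - [-1,0,0.038,0,0]
    - [-1,0,0.044,0,0]
    - [-1,0,0.05,0,0]
    - [-1,0,0.055,0,0]
    - [-1,0,0.06,0,0]
    - [-1,0,0.064,0,0]

```text
time_s: 13.55
tool_pos: [0.4599, -0.0798, 0.0726]
tool_rot: [-65.8, 90.0, 30.6]
force: [2.3, 0.2, -1.8]
grip_width: 0.0175
```

step_arm:
  deltas:
    - [-1,0,0.003,0,0]
    - [-1,0,0.006,0,0]
    - [-1,0,0.009,0,0]
    - [-1,0,0.012,0,0]
    - [-1,0,0.015,0,0]
    - [-1,0,0.018,0,0]
    - [-1,0,0.02,0,0]
    - [-1,0,0.022,0,0]
    - [-1,0,0.024,0,0]

```text
time_s: 14.68
tool_pos: [0.4362, -0.0824, 0.0726]
tool_rot: [-53.3, 90.0, 43.1]
force: [1.9, 0.9, -1.4]
grip_width: 0.0178
```

```bash
python3 - <<'E'
from h import *
o=monitor.get_obs();print(o["force"].round(2),rackxy(o["tool_pos"]).round(4),o["qpos"].round(1))
for n in("scene","top"):
    m=camera_model(n);p,d=read_camera(n);C=cloud(m,d);save(n+"5.png",p)
    r=rackxy(C);hsv=cv2.cvtColor(p,cv2.COLOR_RGB2HSV).astype(int)
    k=(hsv[...,0]>105)&(hsv[...,0]<130)&(hsv[...,1]>80)&(abs(r[...,1]+.108)<.055)&(d>0)&(C[...,2]<.06)&(abs(r[...,0])<.16)
    print(k.sum(),np.percentile(r[k],[1,5,50,95,99],axis=0).round(4).tolist())
E
```

```text
[ 1.87  0.94 -1.42] [-0.1859 -0.1073] [-27.3   2.2  35.5 123.3  -1.6  54.9 105.4]
739 [[-0.1251, -0.1551], [-0.1232, -0.1534], [-0.078, -0.1004], [-0.0418, -0.0574], [-0.0408, -0.0565]]
347 [[-0.1246, -0.1409], [-0.1239, -0.1371], [-0.0773, -0.0948], [-0.0408, -0.0614], [-0.0401, -0.0606]]
```

step_arm:
  deltas:
    - [-1,0,0.001,0,0]
    - [-1,0,0.002,0,0]
    - [-1,0,0.003,0,0]
    - [-1,0,0.004,0,0]
    - [-1,0,0.005,0,0]
    - [-1,0,0.006,0,0]
    - [-1,0,0.007,0,0]
    - [-1,0,0.0075,0,0]
    - [-1,0,0.008,0,0]
    - [-1,0,0.0085,0,0]

```text
time_s: 16.02
tool_pos: [0.4279, -0.0833, 0.0726]
tool_rot: [-76.6, 90.0, 19.9]
force: [2.2, -0.0, -2.2]
grip_width: 0.0173
```

step_arm:
  deltas:
    - [-1,0,0.0004,0,0]
    - [-1,0,0.0008,0,0]
    - [-1,0,0.0012,0,0]

```text
time_s: 16.4
tool_pos: [0.4267, -0.0835, 0.0726]
tool_rot: [-75.5, 90.0, 20.9]
force: [1.2, 0.6, -1.1]
grip_width: 0.0176
```

step_arm:
  deltas:
    - [-1,0,0.0004,0,0]
    - [-1,0,0.0008,0,0]
    - [-1,0,0.0012,0,0]

```text
time_s: 16.77
tool_pos: [0.4255, -0.0836, 0.0726]
tool_rot: [-75.5, 90.0, 20.9]
force: [2.0, 1.0, -1.2]
grip_width: 0.0173
```

step_arm:
  deltas:
    - [-1,0,0.0003,0,0]
    - [-1,0,0.0006,0,0]
    - [-1,0,0.0009,0,0]

```text
time_s: 17.15
tool_pos: [0.4249, -0.0839, 0.0727]
tool_rot: [-107.9, 89.9, -11.5]
force: [3.7, -1.1, -2.0]
grip_width: 0.0174
```

step_arm:
  deltas:
    - [-1,0,0.0003,0,0]
    - [-1,0,0.0006,0,0]

```text
time_s: 17.4
tool_pos: [0.4245, -0.084, 0.0727]
tool_rot: [-109.5, 89.9, -13.1]
force: [4.5, -1.1, -2.3]
grip_width: 0.0173
```

step_arm:
  deltas:
    - [-1,0,0.0003,0,0]
    - [-1,0,0.0006,0,0]

```text
time_s: 17.65
tool_pos: [0.4243, -0.0842, 0.0729]
tool_rot: [-106.0, 89.9, -9.6]
force: [6.0, -1.0, -3.0]
grip_width: 0.0177
```

Contact with the rail, stiffness about 2.3 N/mm. Build up to about 8.5 N.

step_arm:
  deltas:
    - [-1,0,0.0003,0,0]
    - [-1,0,0.0006,0,0]
    - [-1,0,0.0009,0,0]
    - [-1,0,0.0009,0,0]

```text
time_s: 18.15
tool_pos: [0.4241, -0.0842, 0.0731]
tool_rot: [-102.1, 89.8, -5.7]
force: [6.9, -1.7, -2.3]
grip_width: 0.0178
```

```bash
python3 -c "
from h import *
o=monitor.get_obs();print(o['force'].round(2),o['wrist_torque'].round(2),o['effort'].round(1),o['qpos'].round(1))"
```

```text
[ 6.87 -1.68 -2.32] [-0.23 -1.38 -0.26] [ -0.1 -20.9  -0.1 -22.9   0.1   2.4   0.3] [-2.730e+01  2.000e-01  3.550e+01  1.249e+02 -1.000e-01  5.480e+01
  1.046e+02]
```

step_arm:
  deltas:
    - [-1,0,0.0003,0,0]
    - [-1,0,0.0006,0,0]
    - [-1,0,0.0006,0,0]
    - [-1,0,0.0006,0,0]

```text
time_s: 18.65
tool_pos: [0.4239, -0.0843, 0.0733]
tool_rot: [-100.9, 89.7, -4.6]
force: [8.3, -0.7, -1.8]
grip_width: 0.0178
```

step_arm:
  deltas:
    - [-1,0,0.0001,0,0]
    - [-1,0,0.0001,0,0]

```text
time_s: 18.9
tool_pos: [0.4239, -0.0843, 0.0733]
tool_rot: [-100.8, 89.7, -4.4]
force: [8.5, -0.9, -3.2]
grip_width: 0.0176
```

step_arm:
  deltas:
    - [-1,0,0.0001,0,0]
    - [-1,0,0.0002,0,0]
    - [-1,0,0.0002,0,0]
    - [-1,0,0.0002,0,0]
    - [-1,0,0.0002,0,0]
    - [-1,0,0.0002,0,0]
    - [-1,0,0.0002,0,0]

```text
time_s: 19.77
tool_pos: [0.4238, -0.0843, 0.0734]
tool_rot: [-100.7, 89.7, -4.3]
force: [7.1, -1.7, -2.4]
grip_width: 0.0175
```

step_arm:
  deltas:
    - [-1,0,0,0,0]
    - [-1,0,0,0,0]
    - [-1,0,0,0,0]

```text
time_s: 20.15
tool_pos: [0.4238, -0.0843, 0.0734]
tool_rot: [-100.8, 89.7, -4.4]
force: [8.0, -0.9, -3.1]
grip_width: 0.0171
```

step_arm:
  deltas:
    - [-1,0,0,0,0]
    - [-1,0,0,0,0]
    - [-1,0,0,0,0]

```text
time_s: 20.52
tool_pos: [0.4238, -0.0843, 0.0734]
tool_rot: [-101.0, 89.7, -4.6]
force: [7.8, -1.6, -2.7]
grip_width: 0.0176
```

The mean is about 7.9 N. Friction may take up to about 2 N of that, so I go up to about 9 N and hold.

step_arm:
  deltas:
    - [-1,0,0.0002,0,0]
    - [-1,0,0.0004,0,0]
    - [-1,0,0.0004,0,0]

```text
time_s: 20.9
tool_pos: [0.4237, -0.0843, 0.0735]
tool_rot: [-100.4, 89.7, -4.0]
force: [8.1, -0.6, -2.4]
grip_width: 0.0175
```

step_arm:
  deltas:
    - [-1,0,0,0,0]
    - [-1,0,0,0,0]

```text
time_s: 21.15
tool_pos: [0.4237, -0.0843, 0.0735]
tool_rot: [-100.0, 89.7, -3.6]
force: [8.4, -2.1, -2.8]
grip_width: 0.0175
```

step_arm:
  deltas:
    - [-1,0,0,0,0]
    - [-1,0,0,0,0]

```text
time_s: 21.4
tool_pos: [0.4237, -0.0843, 0.0735]
tool_rot: [-100.4, 89.7, -4.0]
force: [7.5, -0.9, -3.3]
grip_width: 0.0173
```

step_arm:
  deltas:
    - [-1,0,0,0,0]
    - [-1,0,0,0,0]

```text
time_s: 21.65
tool_pos: [0.4237, -0.0843, 0.0735]
tool_rot: [-100.0, 89.7, -3.6]
force: [7.7, -1.2, -2.4]
grip_width: 0.0176
```

step_arm:
  deltas:
    - [-1,0,0.0002,0,0]
    - [-1,0,0.0004,0,0]
    - [-1,0,0.0006,0,0]
  newtons: 60

```text
time_s: 22.02
tool_pos: [0.4234, -0.0843, 0.0736]
tool_rot: [-100.0, 89.6, -3.6]
force: [8.7, -1.6, -3.1]
grip_width: 0.017
```

step_arm:
  deltas:
    - [-1,0,0,0,0]
    - [-1,0,0,0,0]

```text
time_s: 22.28
tool_pos: [0.4235, -0.0843, 0.0737]
tool_rot: [-99.7, 89.6, -3.3]
force: [9.1, -0.6, -3.2]
grip_width: 0.0176
```

```bash
python3 - <<'E'
from h import *
F=[]
for i in range(4):
    if i%2: p,d=read_camera("scene");m=camera_model("scene")
    else: read_camera("top")
    o=monitor.get_obs();F.append(o["force"])
print(np.mean(F,0).round(2),np.std(F,0).round(2),o["qpos"].round(1))
save("s6.png",cv2.resize(p[120:300,200:440],None,fx=3.2,fy=3.2,interpolation=cv2.INTER_CUBIC))
C=cloud(m,d);r=rackxy(C)
k=(d>0)&(C[...,2]>.06)&(C[...,2]<.1)&(r[...,0]>-.135)&(r[...,0]<-.055)&(abs(r[...,1]+.108)<.03)
print("rod z fit",k.sum(),np.polyfit(r[k][:,0],C[k][:,2],1).round(3),np.median(C[k][:,2]))
E
```

```text
[ 8.95 -0.4  -2.29] [0.45 0.18 0.16] [-2.730e+01 -1.000e-01  3.540e+01  1.250e+02  0.000e+00  5.470e+01
  1.045e+02]
rod z fit 104 [-0.012  0.077] 0.0786228560199495
```

View pics/s6.png

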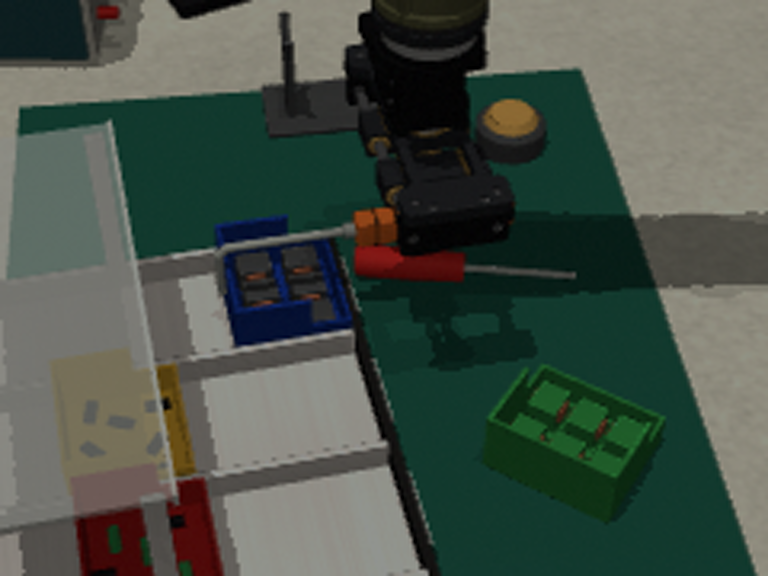

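The bin is home against the black rail (crop about (345,290)) with the hook behind its rear wall at (222,250). The pull is about 9 N. Hold 0.9 s, then ease off.

step_arm:
  deltas:
    - [-1,0,0.0001,0,0]
    - [-1,0,0.0001,0,0]
    - [-1,0,0.0001,0,0]
    - [-1,0,0.0001,0,0]
    - [-1,0,0.0001,0,0]
    - [-1,0,0.0001,0,0]
    - [-1,0,0.0001,0,0]

```text
time_s: 23.35
tool_pos: [0.4235, -0.0844, 0.0737]
tool_rot: [-99.3, 89.6, -2.9]
force: [8.8, -0.8, -2.2]
grip_width: 0.0172
```

step_arm:
  deltas:
    - [-1,0,-0.001,0,0]
    - [-1,0,-0.002,0,0]
    - [-1,0,-0.004,0,0]
    - [-1,0,-0.006,0,0]
    - [-1,0,-0.009,0,0]
    - [-1,0,-0.012,0,0]
    - [-1,0,-0.012,0,0]
    - [-1,0,-0.012,0,0]

```text
time_s: 24.35
tool_pos: [0.4322, -0.0828, 0.0725]
tool_rot: [79.9, 90.0, 176.3]
force: [-1.2, -0.3, -0.9]
grip_width: 0.0174
```

step_arm:
  deltas:
    - [-1,-0.01,0,0,0]
    - [-1,-0.025,0,0,0]
    - [-1,-0.045,0,0,0]
    - [-1,-0.065,0,0,0]
    - [-1,-0.085,0,0,0]
    - [-1,-0.085,0,0,0]
    - [-1,-0.085,0,0,0]

```text
time_s: 25.22
tool_pos: [0.4322, -0.0828, 0.1574]
tool_rot: [-5.9, 90.0, 90.5]
force: [-0.5, -0.5, -2.1]
grip_width: 0.0176
```

```bash
python3 - <<'E'
from h import *
print(delta([.467,-.3187,.155],1.7))
for n in("scene","top"):
    m=camera_model(n);p,d=read_camera(n);C=cloud(m,d);r=rackxy(C)
    k=(d>0)&(C[...,2]>.145)&(C[...,2]<.17)&(r[...,0]>-.115)&(r[...,0]<-.03)&(abs(r[...,1]+.108)<.03)
    q=r[k];print(n,"rod",k.sum(),np.percentile(q,[2,50,98],axis=0).round(4).tolist(),np.median(C[k][:,2]).round(4),np.polyfit(q[:,0],C[k][:,2],1).round(3),np.polyfit(q[:,0],q[:,1],1).round(3))
    hsv=cv2.cvtColor(p,cv2.COLOR_RGB2HSV).astype(int)
    k=(hsv[...,0]>105)&(hsv[...,0]<130)&(hsv[...,1]>80)&(abs(r[...,1]+.108)<.055)&(d>0)&(C[...,2]<.06)&(abs(r[...,0])<.16)
    print("blue",k.sum(),np.percentile(r[k],[1,5,95,99],axis=0).round(4).tolist())
E
```

```text
(array([ 0.0023, -0.0083, -0.2383]), array([-175.3,    4.7]), array([[-0.   , -0.994, -0.112],
       [ 0.   , -0.112,  0.994],
       [-1.   , -0.   ,  0.   ]]))
scene rod 124 [[-0.1128, -0.1068], [-0.0722, -0.1034], [-0.0389, -0.1003]] 0.1606 [-0.071  0.154] [ 0.01  -0.103]
blue 873 [[-0.1394, -0.1557], [-0.1353, -0.1545], [-0.0529, -0.0585], [-0.0526, -0.0576]]
top rod 134 [[-0.1134, -0.1108], [-0.0779, -0.1068], [-0.0394, -0.104]] 0.16 [-0.032  0.157] [ 0.007 -0.106]
blue 258 [[-0.1065, -0.149], [-0.1003, -0.1448], [-0.0529, -0.062], [-0.0521, -0.0616]]
```

step_arm:
  deltas:
    - [-1,0,0,-0.03,1]
    - [-1,0,-0.002,-0.08,2]
    - [-1,0,-0.004,-0.13,3]
    - [-1,0,-0.006,-0.18,4]
    - [-1,0,-0.008,-0.22,4.7]
    - [-1,0,-0.0083,-0.238,4.7]
    - [-1,0,-0.0083,-0.238,4.7]
    - [-1,0,-0.0083,-0.238,4.7]
    - [-1,0,-0.0083,-0.238,4.7]

```text
time_s: 26.45
tool_pos: [0.4675, -0.317, 0.1573]
tool_rot: [3.0, 89.9, 94.8]
force: [0.2, -0.5, -1.2]
grip_width: 0.0171
```

```bash
python3 - <<'E'
from h import *
print(delta([.467,-.3187,.155],1.7))
m=camera_model("wrist");p,d=read_camera("wrist");C=cloud(m,d);hsv=cv2.cvtColor(p,cv2.COLOR_RGB2HSV).astype(int)
save("w7.png",p)
k=(d>0)&(hsv[...,0]<20)&(hsv[...,1]>130)&(hsv[...,2]>60)&(C[...,2]>.13)&(abs(C[...,1]+.318)<.03)
if k.sum()>10:
    q=C[k];print(k.sum(),cv2.minAreaRect((q[:,:2]*1000).astype(np.float32)),np.polyfit(q[:,0],q[:,2],1).round(3),np.percentile(q[:,2],[5,50,95]).round(4))
E
```

```text
(array([ 0.0023,  0.0005, -0.0017]), array([-1.7989e+02,  1.1000e-01]), array([[-0.   , -1.   , -0.032],
       [ 0.001, -0.032,  1.   ],
       [-1.   ,  0.   ,  0.001]]))
12906 ((449.2474060058594, -316.0245056152344), (99.18547058105469, 56.04924011230469), 23.42961311340332) [0.157 0.122] [0.1673 0.17   0.2379]
```

View pics/w7.png

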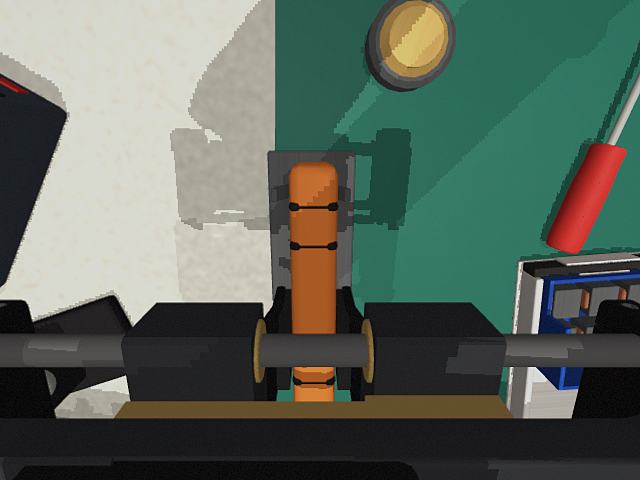

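The bar is held straight and sits above the rest (base at (310,230)). Lower it.

step_arm:
  deltas:
    - [-1,0.015,0,-0.0017,0]
    - [-1,0.035,0,-0.0017,0]
    - [-1,0.05,0,-0.0017,0]
    - [-1,0.06,0,-0.0017,0]
    - [-1,0.068,0,-0.0017,0]
    - [-1,0.068,0,-0.0017,0]

```text
time_s: 27.25
tool_pos: [0.467, -0.32, 0.089]
tool_rot: [70.3, 89.9, 162.0]
force: [-0.1, -0.4, -1.2]
grip_width: 0.0173
```

step_arm:
  deltas:
    - [-1,0.005,0,0,0]
    - [-1,0.01,0,0,0]
    - [-1,0.0125,0,0,0]
    - [-1,0.0125,0,0,0]
    - [-1,0.0125,0,0,0]

```text
time_s: 27.88
tool_pos: [0.4674, -0.3202, 0.0772]
tool_rot: [-99.2, 90.0, -7.5]
force: [0.7, -0.4, -1.5]
grip_width: 0.0175
```

step_arm:
  deltas:
    - [-1,0.001,0,0.001,0]
    - [-1,0.002,0,0.001,0]
    - [-1,0.0025,0,0.001,0]
    - [-1,0.0025,0,0.001,0]

```text
time_s: 28.38
tool_pos: [0.4673, -0.3191, 0.0746]
tool_rot: [-88.9, 90.0, 2.8]
force: [0.2, -0.4, -1.9]
grip_width: 0.0176
```

step_arm:
  deltas:
    - [-1,0.0007,0,0,0]
    - [-1,0.0007,0,0,0]
    - [-0.5,0.0007,0,0,0]
    - [-0.4,0.0007,0,0,0]
    - [0,0.0007,0,0,0]
    - [1,0.0007,0,0,0]
    - [1,0.0007,0,0,0]
    - [1,0.0007,0,0,0]
    - [1,0.0007,0,0,0]
    - [1,0.0007,0,0,0]

```text
time_s: 29.62
tool_pos: [0.4673, -0.3191, 0.0739]
tool_rot: [-58.8, 90.0, 32.9]
force: [0.4, 0.5, -0.4]
grip_width: 0.0782
```

step_arm:
  deltas:
    - [1,-0.02,0,0,0]
    - [1,-0.05,0,0,0]
    - [1,-0.1,0,0,0]
    - [1,-0.15,0,0,0]
    - [1,-0.17,0,0,0]
    - [1,-0.17,0,0,0]
    - [1,-0.17,0,0,0]

```text
time_s: 30.5
tool_pos: [0.4668, -0.3188, 0.2433]
tool_rot: [41.3, 89.9, 133.0]
force: [-0.5, -0.0, -0.1]
grip_width: 0.0875
```

```bash
python3 - <<'E'
from h import *
m=camera_model("wrist");p,d=read_camera("wrist");C=cloud(m,d);hsv=cv2.cvtColor(p,cv2.COLOR_RGB2HSV).astype(int)
k=(d>0)&(hsv[...,0]<20)&(hsv[...,1]>130)&(hsv[...,2]>70)&(abs(C[...,1]+.318)<.05)&(C[...,2]>.06)&(C[...,2]<.1)
q=C[k];print(k.sum(),cv2.minAreaRect((q[:,:2]*1000).astype(np.float32)),np.polyfit(q[:,0],q[:,2],1).round(3),np.percentile(q[:,2],[5,50,95]).round(4))
for n in("scene","top"):
    m=camera_model(n);p2,d=read_camera(n);C=cloud(m,d);r=rackxy(C);hsv=cv2.cvtColor(p2,cv2.COLOR_RGB2HSV).astype(int)
    k=(hsv[...,0]>105)&(hsv[...,0]<130)&(hsv[...,1]>80)&(abs(r[...,1]+.108)<.055)&(d>0)&(C[...,2]<.06)&(abs(r[...,0])<.16)
    print("blue",k.sum(),np.percentile(r[k],[1,5,95,99],axis=0).round(4).tolist())
    if n=="scene": s=p2
save("f8.png",cv2.resize(cv2.hconcat([p[60:420,200:640],s[60:420,120:460]]),None,fx=1.02,fy=1.02))
print(monitor.get_obs()["time_s"])
E
```

```text
2747 ((457.806640625, -319.2433166503906), (118.78004455566406, 17.892139434814453), 1.817160725593567) [0.002 0.085] [0.084  0.0867 0.0879]
blue 877 [[-0.1392, -0.1561], [-0.1353, -0.1544], [-0.053, -0.0585], [-0.0526, -0.0572]]
blue 774 [[-0.1357, -0.1573], [-0.135, -0.1554], [-0.0529, -0.0631], [-0.0525, -0.0617]]
30.65
```

View pics/f8.png

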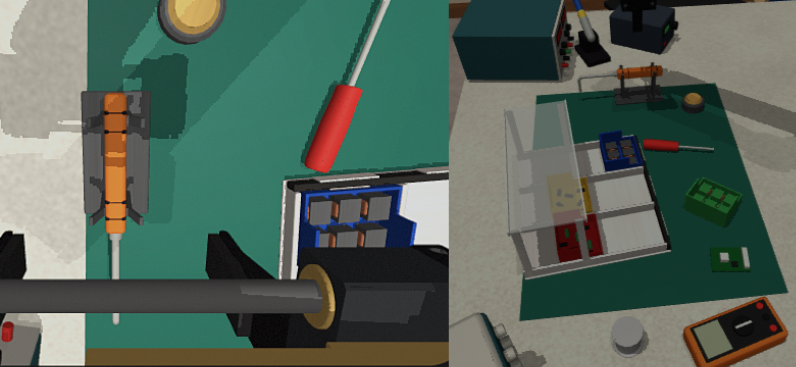

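The tool is back in both forks (left view, (115,165)) and the bin is home at the rail (right view, (620,150)).

```bash
python3 -c "
from h import *
print(env.sign_off())"
```

```text
the job is handed in; nothing more can be done
None
```

I pulled the blue bin home against the stop rail, put the hook tool back on its rest, and handed the job in at about 31 s. I was given no verdict.

- **Snug pull:** the bin dragged at about 2 N. I held it against the rail at about 8 N, then at a measured mean of about 9 N for over 1 s. The rail force can't be read directly. Allowing for friction I put it between 6.7 and 9 N, against the required 6 N and the 11 N limit.
- **Force that stalled:** during the hold, an extra 0.4 mm of pull did not raise the force as expected. I set the grip to 60 N and pulled 0.6 mm further, and the force rose. I did not find out whether the tool had slipped slightly in the grip.
- **Bin at the end:** its rear face is at -0.0527 m in the rack frame, against -0.052 m for home. It did not move when I unhooked.
- **Tool at the end:** the bar is at (0.4578, -0.3192), level and within 1 mm of where it first lay, in both forks with the hook forward and down.
- **Other things:** nothing else looked moved in the last pictures; I judged that by eye and did not measure it.

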